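# Close up the test kiln and start the firing

### The arm

A 6-joint arm with a two-finger parallel gripper is mounted at the origin on the work surface. World frame = base frame: x ahead of the robot, y to its left, z up, the work surface at z = 0. Lengths are in m, angles in rad, forces in N, time in s.
With the tool pointing down it reaches from about 0.3 to 0.775 m from the base axis. Payload 14.6 kg.
Tool frame: the origin (TCP) lies midway between the tips of the shut fingers; the grasp point (between the pads) lies 19 mm behind it (tcp_to_grasp is the distance from the TCP to the grasp point, in m); z points along the fingers, y is the line along which they close (so a half turn about z gives the same grasp; the last joint's range is limited). The gripper opens to 94 mm and grips with 3 to 60 N. Pads are 16 mm wide; open, the fingers measure 119 mm over their backs; the gripper's body (75 mm by 177 mm) begins 78 mm behind the grasp point.
Start: joints at [-1.251, 0.3, 1.521, -0, 1.321, -0.067], TCP at [0.207, -0.509, 0.205] pointing down, gripper open.
Joint ranges: [-3.03, 3.03], [-0.79, 2.21], [0.23, 2.52], [-1.04, 4.18], [0, 3.07], [-2.55, 2.55]. Speed limits (rad/s): [2.22, 2.22, 2.57, 3.14, 3.14, 3.14].

### API

Orientations are given as [roll, pitch, yaw] about the fixed x, y, z axes, in that order (R = Rz(yaw) Ry(pitch) Rx(roll)).
In Python, from station import * gives the robot as it stands.
- The arm moves only by the tool send_rows, never from a script. Its argument "motion" is a list of rows, each a list of 3 entries, a list of its own where there are three numbers: the shift along the tool's x, y, z in units of 0.03 m (1.0 is 0.03 m), then the turn, a rotation vector about the tool's x, y, z in units of 0.12 rad (1.0 is 0.12 rad), then the opening, from -1 (shut) to 1 (fully open). In form: [[[x, y, z], [rx, ry, rz], grip], ...]. A call has 1 to 12 rows; each row shifts and turns the commanded pose from where the row before left it, along the tool's axes as they then stand; what a row does not reach is not made up. A row lasts 1/10 s, in which the tool goes at most 50 mm and 8.59 degrees, less where a joint would pass 70% of its speed; a pose out of reach is approached as far as the arm can. A call with a number of a shift or a turn outside -1 to 1 is refused whole. A call with a gripper value outside its range is refused whole. The fingers move at their own pace and stop on an object; "squeeze" is the grip in N (left out, the last holds). Time passes only in rows, so rows that do not move let the fingers close. It gives the time, the measured TCP pose, the force, the opening and the grip force at its end, in the units of the state.
- get_obs(): the state, without advancing time (a new reading comes with each control period).
- camera(name): name is "scene" or "top" or "wrist"; returns a dict with "pixels" (400x640x3 uint8, red, green, blue), "depth" (400x640 float32, m along the optical axis (not along the pixel's ray), 0 where there is no reading), "fx", "fy", "cx", "cy" (pixels), "rvec" (rotation vector, rad) and "tvec" (3), from world to camera coordinates, as OpenCV has them. Camera axes: x right, y down, z forward; pixel columns grow to the right and rows downward; lengths in m; the calibration is good to about 2 mm. A picture is of the moment at which its call begins.
- hand_in(): hands the job in; it is judged then, once.
The state is a dict: "time_s": time; "qpos": joint angles; "joint_vel": joint speeds; "tau": joint torques, N m; "ee_pos": TCP position; "eef_rot": TCP orientation; "force": force on the tool from outside, world axes, zero at the start; "moment": the same for the moment, N m; "grip_width": finger opening in m; "grip_force": force on a finger pad.
Only numpy, scipy, OpenCV 4.12 (cv2) and the standard library are available. Lean on these libraries where they do the work, as an engineer would, in place of code of your own. Each camera call takes 0.05 s, during which the arm holds its last target. There are 200 camera calls.

### The job

Close up the little kiln and start it, pushing with the fingertips only: push the open blue door fully shut without slamming it, then slide the red-tabbed bolt fully home through the eye on the door, then press the green start button right down and let it go. Leave the red stop button alone, and do not lift, shift or topple the pots and tools standing about.

Things in the scene. Friction and masses are not known exactly. Their poses are not given: they have to be found in the camera images.
- kiln: grey bench-top test kiln, a fixed box 240 (x) x 240 (y) x 200 mm high; origin at the centre of its underside, -x is its front (the door side), z up. Its roof is flat at z = 200 mm.
- door (a joint): angle of the kiln's blue door, rad: 0 fully shut, grows as its free edge swings out to the kiln's -x side; 0.55 to 1.05 at the start. It moves lightly (about 0.12 N m of friction) and stays where it is left. A plain upright slab 220 mm wide, 18 mm thick, from 12 to 212 mm above the bench: its top edge stands 12 mm above the roof. Shut, it fills x = -120 to -138 mm in the kiln's frame.
- door_edge (a point): top corner of the door's outer face at its free edge, 212 mm above the bench; moves with the door. Near this edge a vertical steel handle sticks out 27 mm from the outer face, only between 57 and 147 mm above the bench. On the door's top, 25 mm from this edge, a steel eye (the bolt's keeper) rises to 227 mm and, with the door shut, reaches 37 mm back over the roof.
- door_hinge (a point): point on the door's vertical hinge axis, level with the door's top edge, 212 mm above the bench; in the kiln's frame x = -120 mm (the plane of the door's inner face when shut), y = +110 mm. With the door shut the free edge lies 220 mm from it towards the kiln's -y.
- bolt (a joint): travel of the bolt on the kiln's roof, m: 0 fully home (its rod goes through the eye on the shut door), 0.045 fully drawn back; 0.032 to 0.045 at the start. It slides along the kiln's y axis: home is towards the kiln's -y. Friction about 1.5 N; it stays where it is left. With the door shut the eye does not resist it.
- bolt_tab (a point): centre of the top of the bolt's red upright tab, 236 mm above the bench; the tab is 26 mm (kiln x) x 10 mm (kiln y) and rises from 4 to 36 mm above the roof. The rod runs from it to the kiln's -y through two steel guides 22 mm high, the nearer 50 mm from the tab when home. The tab's +y side is free, with only flat roof beside it. Moves with the bolt.
- panel: white controller box, fixed, 100 (x) x 140 (y) x 50 mm high, origin at the centre of its underside; on its top the green start button (at y = +33 mm) and the red stop button (y = -33 mm).
- start (a joint): travel of the green start button, m: 0 up, about 0.006 fully pressed straight down (5 N), springs back
- start_top (a point): centre of the top of the green start button (cap 30 mm across), pointing up
- stop (a joint): travel of the red stop button, m, the same as the green one; leave it alone
- stop_top (a point): centre of the top of the red stop button
- cup: terracotta cup 60 mm across, 65 mm high, standing in the kiln's chamber, ready for firing; origin at the centre of its underside
- dish: blue ceramic dish 80 mm across, 32 mm high, standing on the rear of the kiln's roof; origin at the centre of its underside
- jar: glaze jar 64 mm across, 100 mm high, on the bench; origin at the centre of its underside
- mug: white mug 80 mm across, 90 mm high; origin at the centre of its underside
- bowl: terracotta bowl 110 mm across, 50 mm high; origin at the centre of its underside
- batten: wooden batten 160 x 40 x 22 mm lying on the bench; origin at the centre of its underside
- spray: yellow bottle with a green cap, 60 mm across, 170 mm high; origin at the centre of its underside
There are look-alikes about, which are no part of the job. Leave any orange or purple look-alike of the mug alone.

How it is judged:
By the outcome, as a careful person would: the job done as asked, in the order asked, and still so for the second after the job is handed in, with the robot touching nothing.
It also fails if it takes over 51 s, if anything falls off the work surface, if the arm or the gripper's body presses on something with over 40 N, if the wrist force passes 120 N, or if a joint passes its speed limit or range.

## Working session

There is one attempt and no reset: what is moved stays moved. The work goes in short steps, Python scripts to look and compute and a tool call to move; the robot and the scene stay as the last step left them, time stands still between calls to the robot, and variables do not carry over. Pictures are saved under pics/ and viewed, at most 10 in all, crops included, and the job is handed in when it is done.

Besides the shell and the picture viewer there is one more tool, called after "Call:" as a command line: name --argument value ..., lists and objects as JSON in quotes. send_rows: Moves the arm, as the interface text tells. Its arguments: {"type":"object","properties":{"motion":{"type":"array"},"squeeze":{"type":"number"}},"required":["motion"]}

```bash
mkdir -p pics
cat > h.py <<'E'
import numpy as np, cv2
from station import *
def cam(n):
    c=camera(n); c['R']=cv2.Rodrigues(np.array(c['rvec'],float))[0]; c['t']=np.array(c['tvec'],float); return c
def pts(c):
    d=c['depth']; v,u=np.mgrid[:d.shape[0],:d.shape[1]]
    P=np.stack([(u-c['cx'])/c['fx']*d,(v-c['cy'])/c['fy']*d,d],-1)
    W=(P-c['t'])@c['R']; W[d==0]=np.nan; return W
E
python3 - <<'E'
from h import *
for n in ['scene','top']:
    c=cam(n); cv2.imwrite(f'pics/{n}1.png',c['pixels'][:,:,::-1]); np.savez(f'{n}1.npz',px=c['pixels'],W=pts(c)); print(n,-c['R'].T@c['t'])
print(get_obs())
E
```

```text
scene [ 1.27991668 -0.29649085  0.82093054]
top [0.31266372 0.03875121 1.42776628]
{'time_s': 0.1, 'qpos': array([-1.25057761e+00,  3.00394346e-01,  1.52151959e+00, -2.16630339e-05,
        1.32071497e+00, -6.66165682e-02]), 'joint_vel': array([ 2.67350478e-03,  2.78714673e-05, -3.59968063e-04,  1.07554578e-03,
        1.09293691e-03,  1.66340074e-03]), 'tau': array([ 1.35313123e-03, -5.32639360e+01, -3.53284621e+01,  7.08897924e-02,
        2.34468776e-02, -4.79584628e-05]), 'ee_pos': array([ 0.2074004 , -0.50913711,  0.20495445]), 'eef_rot': array([-3.14055731e+00, -4.80429879e-05,  3.86840631e-01]), 'force': array([0.6249966 , 0.18200766, 0.7617628 ]), 'moment': array([ 0.00665648, -0.00143779, -0.03293104]), 'grip_force': 0.0, 'grip_width': 0.09375280597192961}
```

View pics/scene1.png

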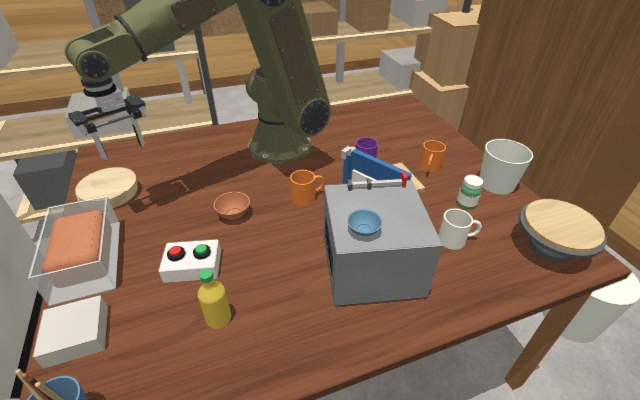

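View pics/top1.png

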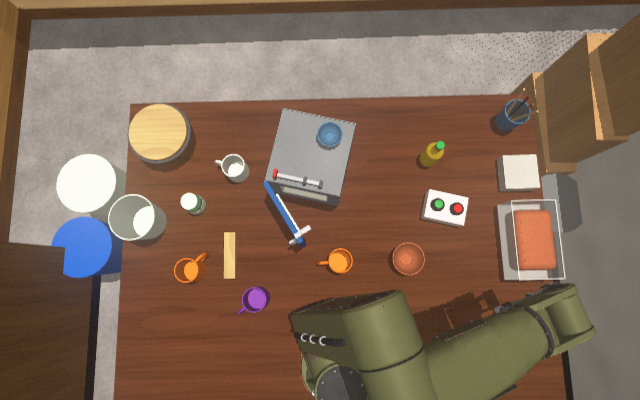

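The top view has +x up and +y to the left. The kiln roof is around (312,155). The blue door runs from its hinge near (268,183) to its free edge near (300,240). The red tab is at (276,174), the green button at (438,204) and the red button at (457,209).

Run:
```python
from h import *
D=np.load('top1.npz'); px=D['px']; W=D['W']; hsv=cv2.cvtColor(px,cv2.COLOR_RGB2HSV)
H,S,V=[hsv[...,i].astype(int) for i in range(3)]
v,u=np.mgrid[:400,:640]; Z=W[...,2]
box=lambda a,b,c,d:(u>=a)&(u<b)&(v>=c)&(v<d)
def rep(n,m):
    p=W[m]; r=cv2.minAreaRect((p[:,:2]*1000).astype(np.float32)); print(n,m.sum(),'med',np.median(p,0).round(4)); print(cv2.boxPoints(r).round(1).tolist(),[np.round(x,1).tolist() if not np.isscalar(x) else round(x,2) for x in r])
roof=box(255,365,100,212)&(abs(Z-.2)<.006)&(S<60)
lab=cv2.connectedComponents(roof.astype(np.uint8))[1]; k=np.argmax(np.bincount(lab[roof])); rep('roof',lab==k)
rep('door',box(255,320,175,250)&(abs(Z-.212)<.007)&(H>95)&(H<130)&(S>100))
red=((H<8)|(H>172))&(S>130)
rep('tab',box(265,290,165,185)&red&(Z>.225))
rep('green',box(425,452,192,215)&(H>45)&(H<85)&(S>100))
rep('red',box(445,470,198,220)&red)
rep('eye',box(285,320,222,252)&(Z>.215)&(S<90))
for n,b in dict(dish=(315,345,120,150),mug=(215,250,150,185),omug=(318,356,245,276),bowl=(390,428,240,278),spray=(415,450,138,170)).items():
    m=box(*b); print(n,np.nanmedian(W[m],0).round(3),np.nanmax(Z[m]).round(3))
for a,b in [(268,183),(300,240),(340,262),(408,260)]: print(a,b,W[b,a].round(3))
```

```text
roof 4829 med [0.6781 0.0806 0.2003]
[[539.5, -13.800000190734863], [775.9000244140625, -72.69999694824219], [833.9000244140625, 159.89999389648438], [597.5, 218.89999389648438]] [[686.7, 73.1], [239.8, 243.6], 76.0]
door 341 med [0.5012 0.1651 0.2121]
[[396.70001220703125, 114.0], [405.1000061035156, 99.5], [593.7999877929688, 208.6999969482422], [585.4000244140625, 223.10000610351562]] [[495.2, 161.3], [218.1, 16.7], 30.04]
tab 26 med [0.6097 0.1814 0.2362]
[[598.2000122070312, 177.10000610351562], [621.4000244140625, 176.0], [621.9000244140625, 185.5], [598.7000122070312, 186.60000610351562]] [[610.1, 181.3], [9.5, 23.2], 87.07]
green 60 med [ 0.5277 -0.3521  0.0729]
[[513.0, -363.6000061035156], [539.4000244140625, -367.8999938964844], [543.7000122070312, -341.1000061035156], [517.2999877929688, -336.79998779296875]] [[528.4, -352.4], [27.1, 26.8], 80.87]
red 71 med [ 0.512  -0.4177  0.0715]
[[498.20001220703125, -404.0], [500.29998779296875, -437.3999938964844], [527.2999877929688, -435.70001220703125], [525.0999755859375, -402.29998779296875]] [[512.7, -419.9], [27.0, 33.5], 3.65]
eye 71 med [0.4342 0.0983 0.2253]
[[412.5, 119.5999984741211], [439.6000061035156, 76.4000015258789], [451.5, 83.80000305175781], [424.3999938964844, 127.0999984741211]] [[432.0, 101.7], [14.0, 51.0], 32.05]
dish [0.734 0.011 0.206] 0.238
mug [0.687 0.358 0.004] 0.098
omug [ 0.349 -0.005  0.003] 0.097
bowl [ 0.349 -0.254  0.008] 0.058
spray [ 0.703 -0.341  0.003] 0.175
268 183 [0.583 0.204 0.214]
300 240 [0.406 0.109 0.211]
340 262 [ 0.342 -0.018  0.001]
408 260 [ 0.344 -0.253  0.01 ]
```

Run:
```python
import cv2
a=cv2.imread('pics/top1.png')[90:280,200:480]; cv2.imwrite('pics/topcrop.png',cv2.resize(a,(784,532),interpolation=cv2.INTER_CUBIC))
```

```text
(no output)
```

View pics/topcrop.png

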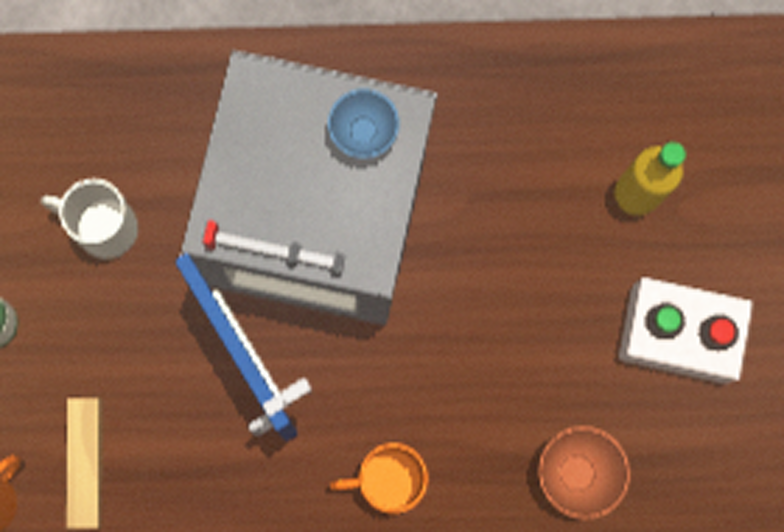

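Call:
send_rows --motion '[[[0,0,-0.7],[0,0,1],-1],[[0,0,-0.7],[0,0,1],-1],[[0,0,-0.7],[0,0,1],-1],[[0,0,-0.7],[0,0,1],-1],[[0,0,-0.7],[0,0,1],-1],[[0,0,-0.7],[0,0,0.26],-1],[[0,0,0],[0,0,0],-1],[[0,0,0],[0,0,0],-1]]'

```text
time_s: 0.9
ee_pos: [0.2074, -0.5093, 0.3306]
eef_rot: [-3.141, 0.0, -0.243]
force: [0.4, 0.6, -1.0]
grip_width: 0.0333
grip_force: 0.0
```

```bash
cat >> h.py <<'E'
C=np.array([.6867,.0731]);A=-.244
def kf(p): 
    c,s=np.cos(A),np.sin(A); return np.array([[c,s],[-s,c]])@(np.array(p)[:2]-C)
def st():
    o=get_obs(); print(round(o['time_s'],2),'kiln',kf(o['ee_pos']).round(4),'z',o['ee_pos'][2].round(4),'rot',o['eef_rot'].round(3),'F',o['force'].round(1),o['grip_width'].round(4),'q',o['qpos'].round(2))
E
python3 -c "from h import *; st()"
```

```text
Traceback (most recent call last):
  File "h.py", line 13, in st
    o=get_obs(); print(round(o['time_s'],2),'kiln',kf(o['ee_pos']).round(4),'z',o['ee_pos'][2].round(4),'rot',o['eef_rot'].round(3),'F',o['force'].round(1),o['grip_width'].round(4),'q',o['qpos'].round(2))
                                                                                                                                                            ^^^^^^^^^^^^^^^^^^^^^
AttributeError: 'float' object has no attribute 'round'
```

Call:
send_rows --motion '[[[0.06,-1,0],[0,0,0],-1],[[0.06,-1,0],[0,0,0],-1],[[0.06,-1,0],[0,0,0],-1],[[0.06,-1,0],[0,0,0],-1],[[0.06,-1,0],[0,0,0],-1],[[0.06,-1,0],[0,0,0],-1],[[0.06,-1,0],[0,0,0],-1],[[0.06,-1,0],[0,0,0],-1],[[0.06,-1,0],[0,0,0],-1],[[0.06,-1,0],[0,0,0],-1],[[0.06,-1,0],[0,0,0],-1],[[0.06,-1,0],[0,0,0],-1]]'

```text
time_s: 2.1
ee_pos: [0.3154, -0.1639, 0.3301]
eef_rot: [-3.141, 0.002, -0.244]
force: [0.4, -0.6, -0.2]
grip_width: 0.0007
grip_force: 0.0
```

Call:
send_rows --motion '[[[0.06,-1,0],[0,0,0],-1],[[0.06,-1,0],[0,0,0],-1],[[0.06,-1,0],[0,0,0],-1],[[0.06,-1,0],[0,0,0],-1],[[0.06,-1,0],[0,0,0],-1],[[0.06,-1,0],[0,0,0],-1],[[0.06,-1,0],[0,0,0],-1],[[0.06,-1,0],[0,0,0],-1],[[0.06,-1,0],[0,0,0],-1],[[0.06,-1,0],[0,0,0],-1],[[0.06,-1,0],[0,0,0],-1],[[0.06,-1,0],[0,0,0],-1]]'

```text
time_s: 3.3
ee_pos: [0.4235, 0.18, 0.3299]
eef_rot: [3.14, 0.002, -0.243]
force: [-0.3, -0.5, 0.8]
grip_width: 0.0006
grip_force: 0.0
```

```bash
sed -i "s/o\['grip_width'\].round(4)/round(float(o['grip_width']),4)/" h.py; python3 -c "
from h import *; st()
c=cam('top'); cv2.imwrite('pics/t2.png',cv2.resize(c['pixels'][90:290,180:480,::-1],(780,520)))"
```

```text
3.3 kiln [-0.2813  0.0401] z 0.3299 rot [ 3.14e+00  2.00e-03 -2.43e-01] F [-0.3 -0.5  0.8] 0.0006 q [ 0.32  0.03  1.55 -0.    1.56  2.14]
```

View pics/t2.png

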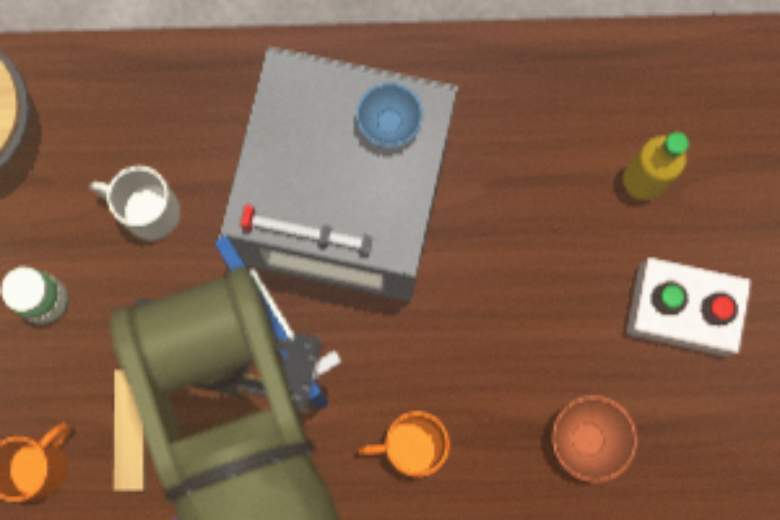

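The gripper is above the outer side of the door, which hasn't moved. I'll descend beside its outer face.

Call:
send_rows --motion '[[[0,-0.4,0.3],[0,0,0],-1],[[0,0,1],[0,0,0],-1],[[0,0,1],[0,0,0],-1],[[0,0,1],[0,0,0],-1],[[0,0,1],[0,0,0],-1],[[0,0,0.8],[0,0,0],-1],[[0,0,0.23],[0,0,0],-1],[[0,0,0],[0,0,0],-1]]'

```text
time_s: 4.15
ee_pos: [0.4259, 0.1901, 0.1706]
eef_rot: [3.14, 0.002, -0.244]
force: [-0.3, -0.2, 0.2]
grip_width: 0.0003
grip_force: 0.0
```

Run:
```python
from h import *; st()
p=kf(get_obs()['ee_pos']); 
# contact path: TCP at door angle th, keeping yk -> target; corner (+8,-12.5)
for th,r in zip(np.linspace(.8,0,9),[.16]*9):
    t=np.array([-np.sin(th),-np.cos(th)]); n=np.array([-np.cos(th),np.sin(th)])
    q=np.array([-.12,.11])+r*t+.018*n-np.array([.008,-.0125]); print(round(th,2),q.round(4))
```

```text
4.15 kiln [-0.2813  0.0505] z 0.1706 rot [ 3.14e+00  2.00e-03 -2.44e-01] F [-0.3 -0.2  0.2] 0.0003 q [ 0.34  0.15  1.79 -0.    1.2   2.16]
0.8 [-0.2553  0.0239]
0.7 [-0.2448  0.0117]
0.6 [-0.2332  0.0006]
0.5 [-0.2205 -0.0093]
0.4 [-0.2069 -0.0179]
0.3 [-0.1925 -0.025 ]
0.2 [-0.1774 -0.0307]
0.1 [-0.1619 -0.0349]
0.0 [-0.146  -0.0375]
```

Call:
send_rows --motion '[[[0.3,0.3,0],[0,0,0],-1],[[0.3,0.3,0],[0,0,0],-1],[[0.15,0.15,0],[0,0,0],-1],[[0.15,0.15,0],[0,0,0],-1],[[0.18,0.2,0],[0,0,0],-1],[[0.18,0.2,0],[0,0,0],-1],[[0.2,0.18,0],[0,0,0],-1],[[0.2,0.18,0],[0,0,0],-1],[[0.21,0.17,0],[0,0,0],-1],[[0.21,0.17,0],[0,0,0],-1],[[0.22,0.15,0],[0,0,0],-1],[[0.22,0.15,0],[0,0,0],-1]]'

```text
time_s: 5.35
ee_pos: [0.4836, 0.1047, 0.1715]
eef_rot: [-3.142, 0.0, -0.244]
force: [-0.2, 1.6, -0.0]
grip_width: 0.0006
grip_force: 0.4
```

Call:
send_rows --motion '[[[0.24,0.12,0],[0,0,0],-1],[[0.24,0.12,0],[0,0,0],-1],[[0.25,0.1,0],[0,0,0],-1],[[0.25,0.1,0],[0,0,0],-1],[[0.2,0.06,0],[0,0,0],-1],[[0.15,0.04,0],[0,0,0],-1],[[0.1,0.03,0],[0,0,0],-1],[[0,0,0],[0,0,0],-1]]'

```text
time_s: 6.15
ee_pos: [0.5209, 0.0781, 0.1715]
eef_rot: [3.141, -0.0, -0.245]
force: [-0.0, 0.2, 0.7]
grip_width: 0.0003
grip_force: 0.0
```

Run:
```python
from h import *; st()
c=cam('top'); cv2.imwrite('pics/t3.png',cv2.resize(c['pixels'][90:290,180:480,::-1],(780,520)))
```

```text
6.15 kiln [-0.1621 -0.0353] z 0.1715 rot [ 3.141 -0.    -0.245] F [-0.   0.2  0.7] 0.0003 q [ 0.08  0.28  1.63 -0.    1.23  1.89]
```

View pics/t3.png

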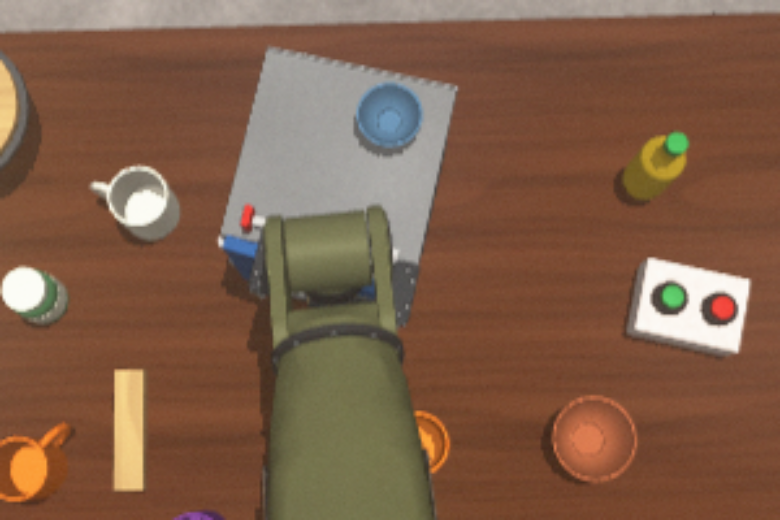

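The door is almost shut, so I'll push the last stretch slowly.

Call:
send_rows --motion '[[[0.1,0.02,0],[0,0,0],-1],[[0.1,0.02,0],[0,0,0],-1],[[0.1,0.02,0],[0,0,0],-1],[[0.1,0.02,0],[0,0,0],-1],[[0.07,0,0],[0,0,0],-1],[[0.05,0,0],[0,0,0],-1],[[0.05,0,0],[0,0,0],-1],[[0,0,0],[0,0,0],-1]]'

```text
time_s: 7.0
ee_pos: [0.5322, 0.0727, 0.1716]
eef_rot: [3.14, 0.012, -0.244]
force: [-46.1, 5.9, 23.3]
grip_width: 0.0001
grip_force: 23.2
```

Call:
send_rows --motion '[[[0.03,0,0],[0,0,0],-1],[[0.03,0,0],[0,0,0],-1],[[0,0,0],[0,0,0],-1]]'

```text
time_s: 7.3
ee_pos: [0.5322, 0.0727, 0.1716]
eef_rot: [3.139, 0.016, -0.243]
force: [-62.9, 8.6, 31.1]
grip_width: 0.0003
grip_force: 31.6
```

```bash
python3 -c "
from h import *; st()"
```

```text
7.3 kiln [-0.1498 -0.0377] z 0.1716 rot [ 3.139  0.016 -0.243] F [-62.9   8.6  31.1] 0.0003 q [0.07 0.31 1.59 0.   1.26 1.88]
```

Call:
send_rows --motion '[[[-0.2,0,0],[0,0,0],-1],[[-0.4,0,0],[0,0,0],-1],[[-0.6,0,0],[0,0,0],-1],[[0,0,-1],[0,0,0],-1],[[0,0,-1],[0,0,0],-1],[[0,-0.5,-1],[0,0,0],-1],[[0,-1,-1],[0,0,0],-1],[[0,-1,-1],[0,0,0],-1],[[0,-1,0],[0,0,0],-1],[[0,-1,0],[0,0,0],-1],[[0,-1,0],[0,0,0],-1],[[0,0,0],[0,0,0],-1]]'

```text
time_s: 8.5
ee_pos: [0.5436, 0.2427, 0.3207]
eef_rot: [3.141, 0.001, -0.242]
force: [-0.5, -0.4, 0.2]
grip_width: 0.0005
grip_force: 0.0
```

Run:
```python
from h import *; st()
c=cam('top'); s=cam('scene')
a=cv2.resize(c['pixels'][140:230,250:370,::-1],(480,360),interpolation=cv2.INTER_CUBIC)
b=cv2.resize(s['pixels'][140:230,300:460,::-1],(640,360))[:, :320]
cv2.imwrite('pics/t4.png',np.hstack([a,b]))
W=pts(c); px=c['pixels']; hsv=cv2.cvtColor(px,cv2.COLOR_RGB2HSV).astype(int); H,S=hsv[...,0],hsv[...,1]
v,u=np.mgrid[:400,:640]
m=(u>255)&(u<350)&(v>160)&(v<240)&(abs(W[...,2]-.212)<.007)&(H>95)&(H<130)&(S>100)
P=np.array([kf(p) for p in W[m]]); f=np.polyfit(P[:,1],P[:,0],1); print('door n',m.sum(),'slope',f.round(4),'x med',np.median(P[:,0]).round(4),'y',P[:,1].min(),P[:,1].max())
m=(u>255)&(u<350)&(v>160)&(v<200)&((H<8)|(H>172))&(S>130)&(W[...,2]>.225)
print('tab',m.sum(), kf(np.median(W[m],0)) if m.any() else 0)
```

```text
8.5 kiln [-0.1798  0.13  ] z 0.3207 rot [ 3.141e+00  1.000e-03 -2.420e-01] F [-0.5 -0.4  0.2] 0.0005 q [0.36 0.35 1.19 0.   1.6  2.17]
door n 291 slope [-0.0005 -0.1323] x med -0.1324 y -0.10910514610829813 0.08389594116224582
tab 11 [-0.093511    0.08402895]
```

View pics/t4.png

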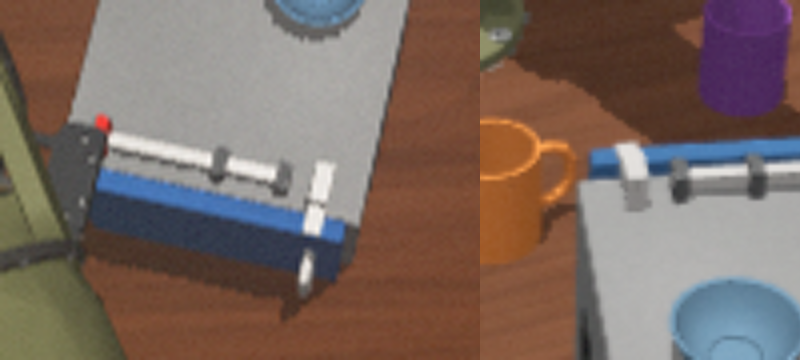

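The door is parallel to the kiln front with zero slope, so it's fully shut. Next is the bolt: I'll come down on the tab's +y side.

Call:
send_rows --motion '[[[0.9,0,0],[0,0,0],-1],[[1,0,0],[0,0,0],-1],[[0.85,0,0],[0,0,0],-1],[[0,0,0.5],[0,0,0],-1],[[0,0,1],[0,0,0],-1],[[0,0,1],[0,0,0],-1],[[0,0,0.7],[0,0,0],-1],[[0,0,0.25],[0,0,0],-1],[[0,0,0],[0,0,0],-1]]'

```text
time_s: 9.5
ee_pos: [0.6234, 0.2193, 0.2179]
eef_rot: [3.141, 0.001, -0.245]
force: [-0.2, 0.0, 1.4]
grip_width: 0.0004
grip_force: 0.0
```

Call:
send_rows --motion '[[[0,0.2,0],[0,0,0],-1],[[0,0.3,0],[0,0,0],-1],[[0,0.3,0],[0,0,0],-1],[[0,0.2,0],[0,0,0],-1],[[0,0.2,0],[0,0,0],-1],[[0,0.2,0],[0,0,0],-1],[[0,0.2,0],[0,0,0],-1]]'

```text
time_s: 10.2
ee_pos: [0.6118, 0.1732, 0.2181]
eef_rot: [-3.141, -0.0, -0.244]
force: [0.7, 1.8, 0.8]
grip_width: 0.0006
grip_force: 0.9
```

```bash
python3 -c "
from h import *; st()"
```

```text
10.2 kiln [-0.0969  0.079 ] z 0.2181 rot [-3.141 -0.    -0.244] F [0.7 1.8 0.8] 0.0006 q [0.22 0.49 1.23 0.   1.42 2.03]
```

Call:
send_rows --motion '[[[0,0.15,0],[0,0,0],-1],[[0,0.1,0],[0,0,0],-1],[[0,0.1,0],[0,0,0],-1],[[0,0.1,0],[0,0,0],-1],[[0,0.1,0],[0,0,0],-1]]'

```text
time_s: 10.7
ee_pos: [0.6078, 0.1574, 0.218]
eef_rot: [-3.142, 0.0, -0.244]
force: [0.4, 0.7, 1.5]
grip_width: 0.0005
grip_force: 0.8
```

Call:
send_rows --motion '[[[0,0.1,0],[0,0,0],-1],[[0,0.1,0],[0,0,0],-1],[[0,0,0],[0,0,0],-1]]'

```text
time_s: 11.0
ee_pos: [0.6073, 0.1557, 0.2182]
eef_rot: [-3.133, -0.002, -0.242]
force: [12.2, 27.3, -4.1]
grip_width: 0.0001
grip_force: 14.8
```

```bash
python3 -c "
from h import *; st()"
```

```text
11.0 kiln [-0.0971  0.061 ] z 0.2182 rot [-3.133e+00 -2.000e-03 -2.420e-01] F [12.2 27.3 -4.1] 0.0001 q [0.19 0.46 1.27 0.01 1.4  2.  ]
```

The bolt stopped against 30 N after about 43 mm of travel. I'll back off, rise and check it.

Call:
send_rows --motion '[[[0,-0.3,0],[0,0,0],-1],[[0,-0.6,0],[0,0,0],-1],[[0,0,-1],[0,0,0],-1],[[0,0,-1],[0,0,0],-1],[[0,0,-1],[0,0,0],-1],[[0.08,1,-0.5],[0,0,0],-1],[[0.08,1,0],[0,0,0],-1],[[0.08,1,0],[0,0,0],-1],[[0.08,1,0],[0,0,0],-1],[[0.08,1,0],[0,0,0],-1],[[0.08,1,0],[0,0,0],-1],[[0.08,1,0],[0,0,0],-1]]'

```text
time_s: 12.2
ee_pos: [0.5779, -0.0313, 0.3229]
eef_rot: [3.141, 0.001, -0.245]
force: [-0.2, 0.8, 0.3]
grip_width: 0.0004
grip_force: 0.0
```

Call:
send_rows --motion '[[[0.08,1,0],[0,0,0],-1],[[0.08,1,0],[0,0,0],-1],[[0.08,1,0],[0,0,0],-1],[[0.08,1,0],[0,0,0],-1],[[0.08,1,0],[0,0,0],-1],[[0.08,1,0],[0,0,0],-1]]'

```text
time_s: 12.8
ee_pos: [0.5482, -0.2094, 0.3229]
eef_rot: [3.141, 0.001, -0.245]
force: [0.7, -0.1, -0.3]
grip_width: 0.0003
grip_force: 0.0
```

Run:
```python
from h import *; st()
c=cam('top'); cv2.imwrite('pics/t5.png',cv2.resize(c['pixels'][130:240,250:480,::-1],(782,374),interpolation=cv2.INTER_CUBIC))
W=pts(c); hsv=cv2.cvtColor(c['pixels'],cv2.COLOR_RGB2HSV).astype(int); H,S=hsv[...,0],hsv[...,1]
v,u=np.mgrid[:400,:640]
m=(u>255)&(u<350)&(v>160)&(v<200)&((H<8)|(H>172))&(S>130)&(W[...,2]>.225)
print('tab',m.sum(), kf(np.median(W[m],0)) if m.any() else 0)
m=(u>255)&(u<350)&(v>160)&(v<240)&(abs(W[...,2]-.212)<.007)&(H>95)&(H<130)&(S>100)
P=np.array([kf(p) for p in W[m]]); print('door',np.polyfit(P[:,1],P[:,0],1).round(4))
# green: ray onto z plane from scene+top, triangulate
uv=[];Ps=[]
for n,b in [('top',(425,452,192,215)),('scene',(190,212,240,260))]:
    k=c if n=='top' else cam('scene'); h=cv2.cvtColor(k['pixels'],cv2.COLOR_RGB2HSV).astype(int)
    g=(u>=b[0])&(u<b[1])&(v>=b[2])&(v<b[3])&(h[...,0]>45)&(h[...,0]<85)&(h[...,1]>100)
    Wk=pts(k); print(n,g.sum(),Wk[g].mean(0).round(4) if g.any() else 0, np.nanpercentile(Wk[g][:,2],[10,50,90]).round(4) if g.any() else 0)
    if g.any(): print('kiln',kf(Wk[g].mean(0)))
```

```text
12.8 kiln [-0.0661 -0.3076] z 0.3229 rot [ 3.141e+00  1.000e-03 -2.450e-01] F [ 0.7 -0.1 -0.3] 0.0003 q [-0.43  0.33  1.21 -0.    1.6   1.39]
tab 28 [-0.10117343  0.04409338]
door [ 1.000e-04 -1.322e-01]
top 0 0 0
scene 98 [ 0.5343 -0.3551  0.0708] [0.0655 0.0718 0.0738]
kiln [-0.04442073 -0.452299  ]
```

View pics/t5.png

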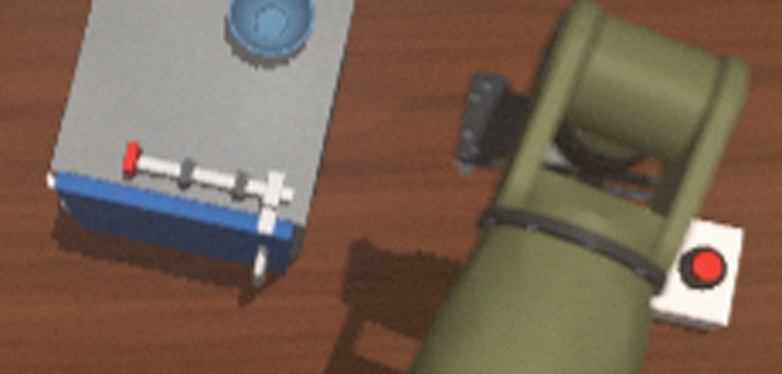

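The rod now goes through the eye, with the tab at y=0.044 in the kiln frame, and the door is still shut. Next is the green button.

Call:
send_rows --motion '[[[0.12,1,0],[0,0,0],-1],[[0.1,1,0],[0,0,0],-1],[[0.1,1,0],[0,0,0],-1],[[0.1,1,0],[0,0,0],-1],[[0.1,0.78,0],[0,0,0],-1],[[0,0,1],[0,0,0],-1],[[0,0,1],[0,0,0],-1],[[0,0,1],[0,0,0],-1],[[0,0,1],[0,0,0],-1],[[0,0,1],[0,0,0],-1],[[0,0,1],[0,0,0],-1],[[0,0,0],[0,0,0],-1]]'

```text
time_s: 14.1
ee_pos: [0.528, -0.3492, 0.1389]
eef_rot: [-3.139, 0.007, -0.244]
force: [-0.1, 0.1, 0.2]
grip_width: 0.0009
grip_force: 0.0
```

Run:
```python
from h import *; st(); print(get_obs()['ee_pos'])
s=cam('scene'); w=cam('wrist')
cv2.imwrite('pics/t6.png',np.hstack([cv2.resize(s['pixels'][210:300,140:240,::-1],(400,360),interpolation=cv2.INTER_CUBIC),cv2.resize(w['pixels'][:,:,::-1],(400,250))[:, :] if 0 else cv2.copyMakeBorder(cv2.resize(w['pixels'][:,:,::-1],(400,250)),0,110,0,0,0)]))
```

```text
14.1 kiln [-0.052  -0.4482] z 0.1389 rot [-3.139  0.007 -0.244] F [-0.1  0.1  0.2] 0.0009 q [-0.64  0.54  1.33 -0.    1.27  1.17]
[ 0.52795935 -0.34924972  0.1389437 ]
```

View pics/t6.png

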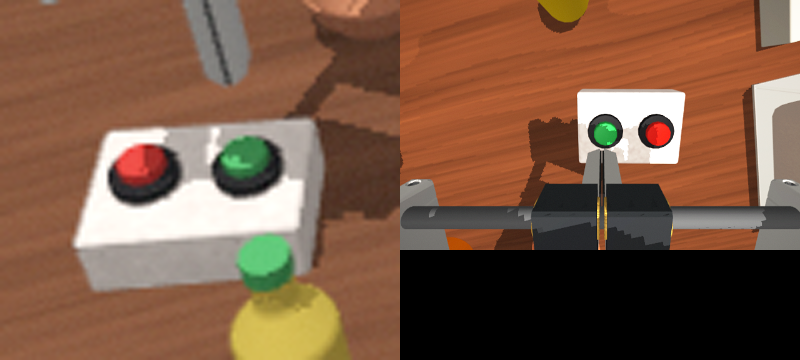

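The fingertips are lined up over the green button, about 3 mm short in y, which I'll correct on the way down.

Call:
send_rows --motion '[[[0,0.1,1],[0,0,0],-1],[[0,0,0.7],[0,0,0],-1],[[0,0,0.2],[0,0,0],-1],[[0,0,0.2],[0,0,0],-1],[[0,0,0],[0,0,0],-1]]'

```text
time_s: 14.7
ee_pos: [0.529, -0.354, 0.081]
eef_rot: [3.141, -0.001, -0.244]
force: [1.2, 0.5, -0.5]
grip_width: 0.0005
grip_force: 0.0
```

Call:
send_rows --motion '[[[0,0,0.1],[0,0,0],-1],[[0,0,0.1],[0,0,0],-1],[[0,0,0],[0,0,0],-1]]'

```text
time_s: 15.0
ee_pos: [0.5285, -0.3538, 0.074]
eef_rot: [-3.142, 0.0, -0.244]
force: [0.1, 0.3, -0.5]
grip_width: 0.0003
grip_force: 0.0
```

Call:
send_rows --motion '[[[0,0,0.1],[0,0,0],-1],[[0,0,0.1],[0,0,0],-1],[[0,0,0],[0,0,0],-1]]'

```text
time_s: 15.3
ee_pos: [0.5288, -0.354, 0.0681]
eef_rot: [3.141, -0.001, -0.244]
force: [-0.1, 0.1, 4.5]
grip_width: 0.0007
grip_force: 1.9
```

Call:
send_rows --motion '[[[0,0,0.05],[0,0,0],-1],[[0,0,0.05],[0,0,0],-1],[[0,0,0],[0,0,0],-1]]'

```text
time_s: 15.6
ee_pos: [0.5288, -0.3541, 0.0662]
eef_rot: [3.141, -0.001, -0.244]
force: [-2.4, 0.6, 11.5]
grip_width: 0.0005
grip_force: 5.7
```

Call:
send_rows --motion '[[[0,0,0.05],[0,0,0],-1],[[0,0,0],[0,0,0],-1],[[0,0,0],[0,0,0],-1]]'

```text
time_s: 15.9
ee_pos: [0.529, -0.3541, 0.0659]
eef_rot: [3.141, -0.002, -0.244]
force: [-6.9, 4.8, 23.1]
grip_width: 0.0005
grip_force: 11.4
```

Call:
send_rows --motion '[[[0,0,-0.2],[0,0,0],-1],[[0,0,-0.5],[0,0,0],-1],[[0,0,-1],[0,0,0],-1],[[0,0,-1],[0,0,0],-1],[[0,0,-1],[0,0,0],-1],[[0,0,-1],[0,0,0],-1],[[0,0,0],[0,0,0],-1],[[0,0,0],[0,0,0],-1]]'

```text
time_s: 16.7
ee_pos: [0.5284, -0.3537, 0.2048]
eef_rot: [3.142, -0.0, -0.244]
force: [-0.5, 0.1, -0.3]
grip_width: 0.0004
grip_force: 0.0
```

Run:
```python
from h import *; st()
s=cam('scene'); cv2.imwrite('pics/t7.png',s['pixels'][:,:,::-1])
```

```text
16.7 kiln [-0.0505 -0.4524] z 0.2048 rot [ 3.142 -0.    -0.244] F [-0.5  0.1 -0.3] 0.0004 q [-0.65  0.49  1.25  0.    1.39  1.17]
```

View pics/t7.png

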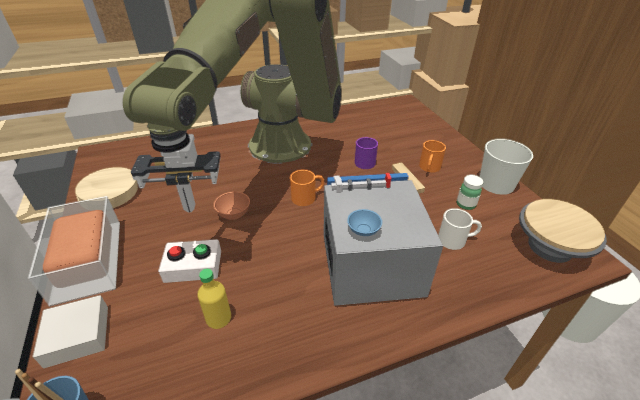

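The door is shut near (368,180) and the bolt is home. The green button at (202,251) is released, and nothing else has moved.

```bash
python3 -c "
from station import *; print(hand_in())"
```

```text
the job is handed in; nothing more can be done
None
```

The door is fully shut, the bolt is home through the eye, and the green start button was pressed right down and let go; the job is handed in at about 17 s, with the red button and all the pots and tools left alone.

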